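Open the lacquer canister with the unknown thread

ROBOT

A 6-joint arm with a two-finger parallel gripper is mounted at the origin on the work surface. World frame = base frame: x ahead of the robot, y to its left, z up, the work surface at z = 0. Lengths are in m, angles in rad, forces in N, time in s.
With the tool pointing down it reaches from about 0.35 to 0.925 m from the base axis. Payload 6.4 kg.
Tool frame: the origin (TCP) lies midway between the tips of the shut fingers; the grasp point (between the pads) lies 19 mm behind it; z points along the fingers, y is the line along which they close (so a half turn about z gives the same grasp; the last joint's range is limited). The gripper opens to 85 mm and grips with 20 to 120 N. Pads are 22 mm wide; open, the fingers measure 114 mm over their backs; the gripper's body (76 mm by 85 mm) begins 54 mm behind the grasp point. The pads swing forward as they close: fully open they stand 13 mm farther back than shut.
Start: joints at [0.937, 0.245, 1.558, -0, 1.339, -0.174], TCP at [0.288, 0.583, 0.231] pointing down, gripper open.
Joint ranges: [-3.13, 3.13], [-1.02, 2.26], [0.13, 2.54], [-0.95, 4.09], [0.21, 2.88], [-2.74, 2.74]. Speed limits (rad/s): [2.57, 2.57, 3.14, 3.14, 3.14, 3.14].

INTERFACE

Orientations are given as a rotation vector (axis times angle).
In Python, from workcell import telemetry, imaging, job gives the robot as it stands. The module is installed in compiled form; this text tells all that it offers.
- The arm moves only by the tool drive_tool, never from a script. Its argument "plan" is a list of rows, each a list of 2 entries, a list of its own where there are three numbers: the shift along the world's x, y, z in mm, then the turn, a rotation vector about the world's x, y, z in degrees. A call has 1 to 5 rows; each row shifts and turns the commanded pose from where the row before left it; what a row does not reach is not made up. A row lasts 1/10 s, in which the tool goes at most 50 mm and 8.59 degrees, less where a joint would pass 70% of its speed; a pose out of reach is approached as far as the arm can. A call is refused whole if a number of a shift passes 50 or a number of a turn 8.59, either way. A call with a gripper value outside its range is refused whole. "gripper" is the finger opening in mm, from 0 to 85.4, set as the call begins (left out, the last holds). The fingers move at their own pace and stop on an object; "newtons" is the grip in N (left out, the last holds). Time passes only in rows, so rows that do not move let the fingers close. It gives the time, the measured TCP pose, the force, the opening and the grip force at its end, in the units of the state.
- telemetry.get_obs(): the state, without advancing time (a new reading comes with each control period).
- imaging.snapshot(name): name is "scene" or "top" or "wrist"; returns a dict with "pixels" (480x640x3 uint8, red, green, blue), "fx", "fy", "cx", "cy" (pixels), "dist" ([k1, k2, p1, p2, k3] as OpenCV has them; the pictures are not rectified), "R" (3x3) and "t" (3): a world point X has camera coordinates R X + t. Camera axes: x right, y down, z forward; pixel columns grow to the right and rows downward; lengths in m; the calibration is good to about 2 mm. A picture is of the moment at which its call begins. There is no depth.
- job.finish_job(): hands the job in; it is judged then, once.
The state is a dict: "t": time; "joint_pos": joint angles; "dq": joint speeds; "effort": joint torques, N m; "tool_pos": TCP position; "tool_rot": TCP orientation; "ft_force": force on the tool from outside, world axes, zero at the start; "moment": the same for the moment, N m; "finger_gap": finger opening in m; "grasp_force": force on a finger pad.
Only numpy, scipy, OpenCV 4.12 (cv2) and the standard library are available. Lean on these libraries where they do the work, as an engineer would, in place of code of your own. Each camera call takes 0.05 s, during which the arm holds its last target. There are 200 camera calls.

TASK

Open the red lacquer canister that is screwed to its wooden plinth. Its lid has a short thread that may be left- or right-handed and nothing shows which, so grip the lid's bar, try it gently both ways without forcing it, turn it the way it goes as far as it will and lift the lid straight off. Finish still holding the lid level in the gripper, about 10 cm above the open canister, and leave everything else standing where it is.

Things in the scene. Friction and masses are not known exactly. Their poses are not given: they have to be found in the camera images.
- canister: Red lacquer canister, 88 mm across, on a 130 x 130 x 14 mm wooden plinth, fixed to the table. Origin: centre of the plinth's underside, on the table; z up, x and y along the plinth's sides. The lid sits on its rim, 100 mm above the table. A collar with keyed slots lies under the lid.
- lid: Red lid: disc 91 mm across, 8 mm thick, 0.1 to 0.2 kg, loose. Origin: centre of the disc's underside, z up. On the disc stands a wooden bar grip along the lid's x: 46 mm long (x), 18 mm wide (y), 28 mm tall, top 36 mm above the origin; a brass dot marks +x. A hub and two lugs reach 14 mm down into the collar. Closed, its x is within 4 degrees of the canister's x.
- lid_grip (a point): Centre of the lid's bar grip, 22 mm above the lid's origin. Free turning takes well under 0.2 N m; a wrist moment about the vertical that has changed by 0.25 N m means a hard stop (a 35 N grip holds for this). Forcing it means over 80 N between lid and canister, roughly 1 N m or more. Left- or right-handed differs from start to start.
- canister_rim (a point): Centre of the canister's mouth, 100 mm above the table. Seen from closed (lid x along canister x): the wrong way the lid meets a hard stop at 10 to 20 degrees; the right way it turns freely to a hard stop at about 65 degrees. From 50 degrees up to that stop it lifts straight out; elsewhere it lifts only 2 mm and catches.
- doll: small turned wooden doll, green body, black hair, 38 mm wide, 84 mm tall; stands left of the canister. Loose, not part of the job; origin at the centre of its underside
- giftbox: cardboard gift box 60 x 60 x 50 mm; stands right of the canister. Loose, not part of the job; origin at the centre of its underside
- roundfig: round yellow figure with a white face, 62 mm wide, 62 mm tall, far left. Loose, not part of the job; origin at the centre of its underside
- cat: white china cat, 58 mm wide, 89 mm tall, far left. Loose, not part of the job; origin at the centre of its underside
- bowl: blue bowl, 110 mm wide, 45 mm tall, far right. Loose, not part of the job; origin at the centre of its underside
- mug: white mug, 76 mm wide (plus handle), 85 mm tall, far right. Loose, not part of the job; origin at the centre of its underside
Mind the look-alikes: they are no part of the job. What is meant by the bowl is not pink, and is the smaller of those in its own colour. Leave any black look-alike of the lid alone.

How it is judged:
By the outcome, as a careful person would: the job done as asked, in the order asked, and still so for the second after the job is handed in, while the arm keeps its last pose, push and grip.
It also fails if it takes over 48 s, if anything falls off the work surface, if the arm or the gripper's body presses on something with over 40 N, if the wrist force passes 120 N, or if a joint passes its speed limit or range.

## Working session

There is one attempt and no reset: what is moved stays moved. The work goes in short steps, Python scripts to look and compute and a tool call to move; the robot and the scene stay as the last step left them, time stands still between calls to the robot, and variables do not carry over. Pictures are saved under pics/ and viewed, at most 10 in all, crops included, and the job is handed in when it is done.

Besides the shell and the picture viewer there is one more tool, called after "Emit:" as a command line: name --argument value ..., lists and objects as JSON in quotes. drive_tool: Moves the arm, as the interface text tells. Its arguments: {"type":"object","properties":{"plan":{"type":"array","items":{"type":"array"}},"gripper":{"type":"number"},"newtons":{"type":"number"}},"required":["plan"]}

```bash
mkdir -p pics
cat > h.py <<'E'
from workcell import telemetry, imaging, job
import numpy as np, cv2
def snap(n,f=None):
    s=imaging.snapshot(n)
    if f: cv2.imwrite('pics/'+f,cv2.cvtColor(s['pixels'],cv2.COLOR_RGB2BGR))
    return s
def ray(s,uv):
    K=np.array([[s['fx'],0,s['cx']],[0,s['fy'],s['cy']],[0,0,1]]);
    n=cv2.undistortPoints(np.array(uv,float).reshape(-1,1,2),K,np.array(s['dist'])).reshape(-1,2)
    R=np.array(s['R']);c=-R.T@np.array(s['t'])
    return c,np.c_[n,np.ones(len(n))]@R
def onz(s,uv,z):
    c,d=ray(s,uv); return c+d*((z-c[2])/d[:,2])[:,None]
E
python3 - <<'E'
from h import *
snap('scene','s1.png');snap('top','t1.png')
print(telemetry.get_obs())
E
```

```text
{'t': 0.1, 'joint_pos': array([ 9.36920037e-01,  2.45761753e-01,  1.55890014e+00, -1.95231737e-06,
        1.33869674e+00, -1.74101692e-01]), 'dq': array([ 4.76945245e-04, -7.32200359e-05, -1.74620523e-03,  1.16171001e-03,
       -9.60383877e-04, -1.04078689e-04]), 'effort': array([ 6.57094060e-04, -4.30669391e+01, -3.27131152e+01, -9.78154867e-05,
        2.79188862e-03, -1.48920748e-05]), 'tool_pos': array([0.28812811, 0.58208887, 0.23027499]), 'tool_rot': array([-7.15709060e-01, -3.05826882e+00,  2.55130362e-03]), 'ft_force': array([ 0.12733466,  0.05272024, -0.42535781]), 'moment': array([-0.02363949, -0.02034631, -0.01123582]), 'grasp_force': 0.0, 'finger_gap': 0.08546777583362629}
```

View pics/t1.png

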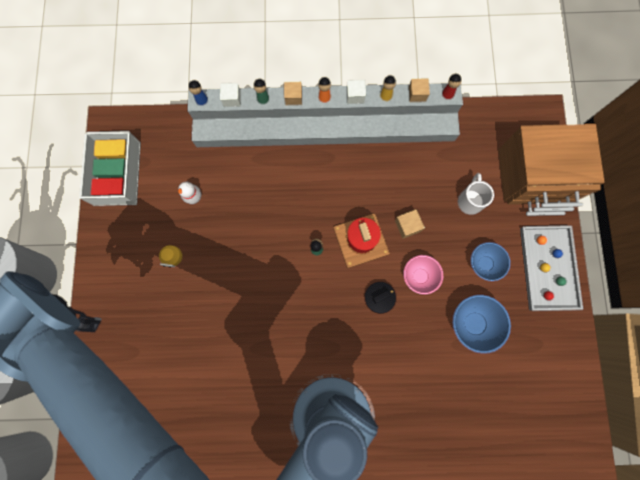

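View pics/s1.png

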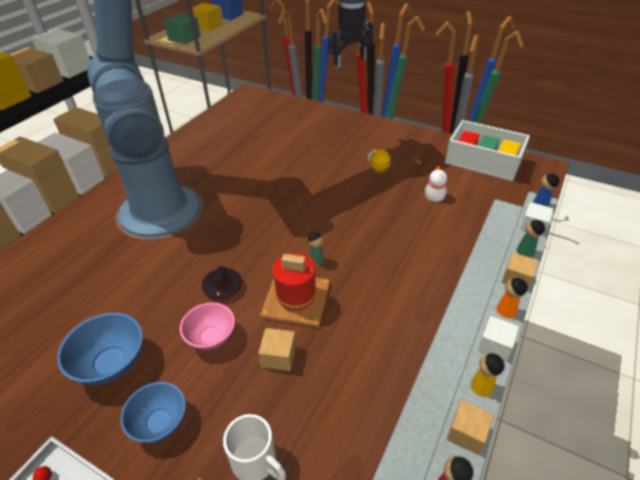

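Top view: the red lid with its bar is at about (364,235). The black look-alike is at (380,297), the doll at (316,246) and the gift box at (410,222). Scene view: red canister (293,280), black lid (221,283). The red one on the wooden plinth is meant. Next I'll measure it and make one enlarged crop to confirm.

Run:
```python
from h import *
s=snap('top'); im=s['pixels']; hsv=cv2.cvtColor(im,cv2.COLOR_RGB2HSV)
x0,y0,x1,y1=325,200,400,280
c=hsv[y0:y1,x0:x1]
red=(((c[...,0]<5)|(c[...,0]>174))&(c[...,1]>190)&(c[...,2]>110)).astype(np.uint8)
n,l,st,ce=cv2.connectedComponentsWithStats(red)
k=1+np.argmax(st[1:,4]); cs,_=cv2.findContours((l==k).astype(np.uint8),0,2)
h=cv2.convexHull(max(cs,key=cv2.contourArea)); e=cv2.fitEllipse(h); print('red',e[0][0]+x0,e[0][1]+y0,e[1])
hole=np.zeros_like(red); cv2.drawContours(hole,[h],-1,1,-1); hole=hole&(red==0)
n,l,st,ce=cv2.connectedComponentsWithStats(hole);k=1+np.argmax(st[1:,4])
p=np.argwhere(l==k)[:,::-1].astype(np.float32); r=cv2.minAreaRect(p); print('bar',r[0][0]+x0,r[0][1]+y0,r[1:],st[k])
print('lid centre z.108',onz(s,[[e[0][0]+x0,e[0][1]+y0]],.108),'bar z.136',onz(s,[[r[0][0]+x0,r[0][1]+y0]],.136))
b=cv2.boxPoints(r)+[x0,y0]; print('bar box',onz(s,b,.136))
# plinth
pl=((c[...,0]>8)&(c[...,0]<20)&(c[...,1]>100)&(c[...,2]>130)).astype(np.uint8)|(red)
pl=cv2.morphologyEx(pl,cv2.MORPH_OPEN,np.ones((3,3)));n,l,st,ce=cv2.connectedComponentsWithStats(pl);k=1+np.argmax(st[1:,4])
q=np.argwhere(l==k)[:,::-1].astype(np.float32); r=cv2.minAreaRect(q);b=cv2.boxPoints(r)+[x0,y0];B=onz(s,b,.014);print('plinth',r,B,B.mean(0))
print('doll',onz(s,[[316,247]],.06),'box',onz(s,[[410,222]],.05))
cr=cv2.resize(im[195:315,300:440],None,fx=5,fy=5,interpolation=cv2.INTER_CUBIC)
cv2.imwrite('pics/c1.png',cv2.cvtColor(cr,cv2.COLOR_RGB2BGR))
```

```text
red 363.1377944946289 234.50756454467773 (31.754169464111328, 34.299163818359375)
bar 364.25 230.25 ((22.76839828491211, 9.803058624267578), 71.56504821777344) [ 33  20  14  22 203]
lid centre z.108 [[ 0.49057764 -0.09780818  0.108     ]] bar z.136 [[ 0.49631882 -0.09854482  0.136     ]]
bar box [[ 0.52209438 -0.07748993  0.136     ]
 [ 0.53008576 -0.1026626   0.136     ]
 [ 0.47077057 -0.11941121  0.136     ]
 [ 0.46292359 -0.09446994  0.136     ]]
plinth ((36.45000457763672, 40.349998474121094), (43.955657958984375, 44.90433883666992), 71.56504821777344) [[ 0.53565904 -0.01936037  0.014     ]
 [ 0.57616345 -0.14684967  0.014     ]
 [ 0.45007574 -0.18175109  0.014     ]
 [ 0.41097206 -0.05650876  0.014     ]] [ 0.49321757 -0.10111747  0.014     ]
doll [[0.46728474 0.03184541 0.06      ]] box [[ 0.53632762 -0.23894514  0.05      ]]
```

View pics/c1.png

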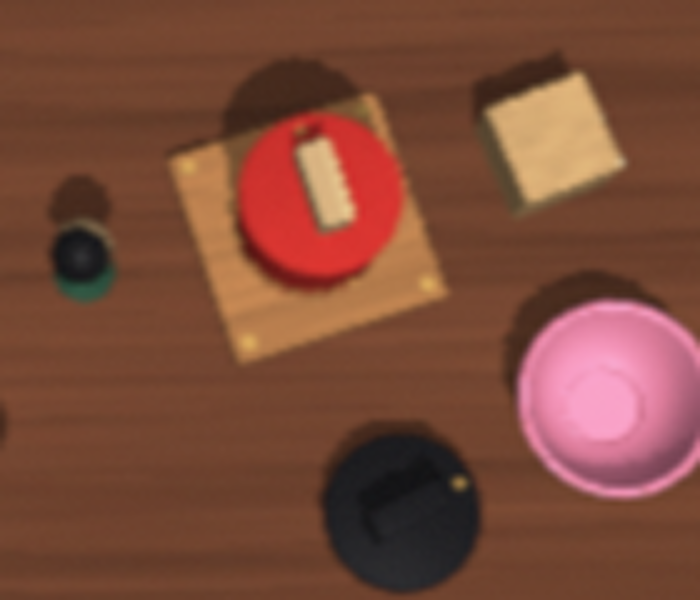

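The crop confirms it: the red lid with a light wooden bar on the plinth at crop (320,190), brass dot at (302,130), which gives a yaw of about 17–21°. The black lid at (402,510) stays put. Moving over the canister at the current height and turning −136°.

Emit:
drive_tool --plan '[[[12, -40, 0], [0, 0, -8]], [[12, -40, 0], [0, 0, -8]], [[12, -40, 0], [0, 0, -8]], [[12, -40, 0], [0, 0, -8]], [[12, -40, 0], [0, 0, -8]]]' --gripper 85

```text
t: 0.65
tool_pos: [0.3484, 0.3809, 0.231]
tool_rot: [-1.726, -2.625, 0.001]
ft_force: [-0.4, -0.8, -0.3]
finger_gap: 0.0851
grasp_force: 0.0
```

Emit:
drive_tool --plan '[[[12, -40, 0], [0, 0, -8]], [[12, -40, 0], [0, 0, -8]], [[12, -40, 0], [0, 0, -8]], [[12, -40, 0], [0, 0, -8]], [[12, -40, 0], [0, 0, -8]]]'

```text
t: 1.15
tool_pos: [0.4084, 0.1809, 0.2312]
tool_rot: [2.52, 1.876, 0.0]
ft_force: [0.2, 1.0, -0.5]
finger_gap: 0.0851
grasp_force: 0.0
```

Emit:
drive_tool --plan '[[[12, -40, 0], [0, 0, -8]], [[12, -40, 0], [0, 0, -8]], [[12, -40, 0], [0, 0, -8]], [[12, -40, 0], [0, 0, -8]], [[12, -40, 0], [0, 0, -8]]]'

```text
t: 1.65
tool_pos: [0.4685, -0.0192, 0.2312]
tool_rot: [-3.01, -0.9, -0.0]
ft_force: [0.4, 0.6, 0.0]
finger_gap: 0.0851
grasp_force: 0.0
```

Emit:
drive_tool --plan '[[[12, -40, 0], [0, 0, -8]], [[12, -40, 0], [0, 0, -8]], [[0, 0, 0], [0, 0, 0]], [[0, 0, 0], [0, 0, 0]]]'

```text
t: 2.05
tool_pos: [0.4922, -0.098, 0.2308]
tool_rot: [-3.104, -0.481, 0.001]
ft_force: [0.1, 0.1, 0.3]
finger_gap: 0.0851
grasp_force: 0.0
```

Run:
```python
from h import *
s=snap('wrist','w1.png'); o=telemetry.get_obs()
print(o['t'],o['tool_pos'],o['tool_rot'],o['joint_pos'],o['ft_force'],o['moment']); print(np.array(s['R']),s['t'])
```

```text
2.1 [ 0.49206442 -0.09712228  0.23084008] [-3.10336572e+00 -4.82750407e-01  1.26764255e-03] [-4.21468396e-01 -1.08227576e-01  1.93077961e+00  3.28550012e-04
  1.32020967e+00  8.40605809e-01] [ 0.2858786  -0.5568586  -0.31438889] [-0.04001612 -0.02484901  0.03686473]
[[ 3.02190574e-01 -9.53247504e-01  2.31415877e-04]
 [-9.03462849e-01 -2.86330813e-01  3.19013395e-01]
 [-3.04032461e-01 -9.66119167e-02 -9.47750178e-01]] [-0.24223206  0.37519199  0.52129229]
```

View pics/w1.png

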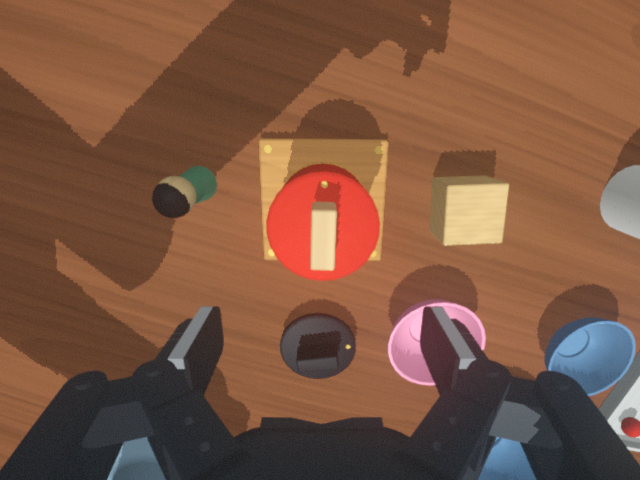

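Wrist view: the red lid is centred near (323,222), with its bar at (323,236) nearly upright in the image and the dot at (324,184). The gripper is well aligned. Measuring the residual offset.

Run:
```python
from h import *
s=snap('wrist'); im=s['pixels']; c=cv2.cvtColor(im,cv2.COLOR_RGB2HSV)
red=(((c[...,0]<6)|(c[...,0]>172))&(c[...,1]>170)&(c[...,2]>60)).astype(np.uint8); red[300:]=0; red[:,:230]=0; red[:,420:]=0
n,l,st,ce=cv2.connectedComponentsWithStats(red);k=1+np.argmax(st[1:,4])
cs,_=cv2.findContours((l==k).astype(np.uint8),0,1); h=cv2.convexHull(max(cs,key=cv2.contourArea))
P=onz(s,h.reshape(-1,2),.108)[:,:2]
A=np.c_[2*P,np.ones(len(P))];x=np.linalg.lstsq(A,(P**2).sum(1),rcond=None)[0];print('lid',x[:2],'r',np.sqrt(x[2]+x[:2]@x[:2]))
bar=((c[...,0]>12)&(c[...,0]<32)&(c[...,1]<130)&(c[...,2]>170)).astype(np.uint8); m=np.zeros_like(bar); m[195:275,300:345]=1
q=np.argwhere(bar&m)[:,::-1].astype(np.float32);r=cv2.minAreaRect(q);print(r)
b=cv2.boxPoints(r);B=onz(s,b,.136);print(B[:,:2],B.mean(0))
L=[(i,(i+1)%4) for i in range(4)]
for i,j in L:
  d=B[j]-B[i];print(np.linalg.norm(d),np.degrees(np.arctan2(d[1],d[0]))%180)
R=cv2.Rodrigues(telemetry.get_obs()['tool_rot'])[0];print('tool x,y',np.degrees(np.arctan2(R[1,0],R[0,0])),np.degrees(np.arctan2(R[1,1],R[0,1]))%180,R[:,2])
pp=onz(s,[[261,140],[387,139],[381,261],[265,261]],.014);print('plinth',pp,pp.mean(0))
for i,j in L:
  d=pp[j]-pp[i];print(np.linalg.norm(d),np.degrees(np.arctan2(d[1],d[0]))%180)
```

```text
lid [ 0.49574051 -0.09774142] r 0.0457876893188049
((324.063232421875, 239.48179626464844), (24.562021255493164, 59.906349182128906), 2.385944128036499)
[[ 0.46951621 -0.09609971]
 [ 0.51319179 -0.08446343]
 [ 0.51767432 -0.10093335]
 [ 0.4742148  -0.11355365]] [ 0.49364928 -0.09876253  0.136     ]
0.045199108510568846 14.918511738832471
0.017069018334430315 105.22511047212849
0.04525485546982197 16.19287410992777
0.018075301825158697 105.0668124665771
tool x,y 17.734358836546193 107.73433694259433 [-7.05356948e-04  5.89281479e-04 -9.99999578e-01]
plinth [[ 0.53551953 -0.02059369  0.014     ]
 [ 0.57443141 -0.13942989  0.014     ]
 [ 0.45047336 -0.17973655  0.014     ]
 [ 0.41159078 -0.05762794  0.014     ]] [ 0.49300377 -0.09934702  0.014     ]
0.12504469562204315 108.13058284236224
0.13034655814456184 18.01264355141771
0.12814978014735423 107.66283671219821
0.12934400249326844 16.637986599542376
```

Lid centre is about (0.4945,−0.0985) and bar yaw about 15.5°. Turning −2°, shifting +2 mm in x and −0.5 in y, and descending 119 mm.

Emit:
drive_tool --plan '[[[2, -0.5, -30], [0, 0, -2]], [[0, 0, -30], [0, 0, 0]], [[0, 0, -30], [0, 0, 0]], [[0, 0, -20], [0, 0, 0]], [[0, 0, -9], [0, 0, 0]]]'

```text
t: 2.65
tool_pos: [0.4929, -0.0961, 0.1101]
tool_rot: [-3.11, -0.431, 0.005]
ft_force: [-0.1, -0.9, 0.7]
finger_gap: 0.0851
grasp_force: 0.0
```

Emit:
drive_tool --plan '[[[0, 0, 0], [0, 0, 0]], [[0, 0, 0], [0, 0, 0]]]'

```text
t: 2.85
tool_pos: [0.4951, -0.0978, 0.1134]
tool_rot: [3.111, 0.429, 0.002]
ft_force: [-0.1, -1.1, 0.1]
finger_gap: 0.0848
grasp_force: 0.0
```

Run:
```python
from h import *
s=snap('wrist','w2.png'); o=telemetry.get_obs()
print(o['t'],o['tool_pos'],o['ft_force'],o['moment'])
```

```text
2.9 [ 0.49542679 -0.09805809  0.11379205] [ 0.90843701 -0.09035784  0.16766742] [-0.03516542  0.02999013 -0.03086359]
```

View pics/w2.png

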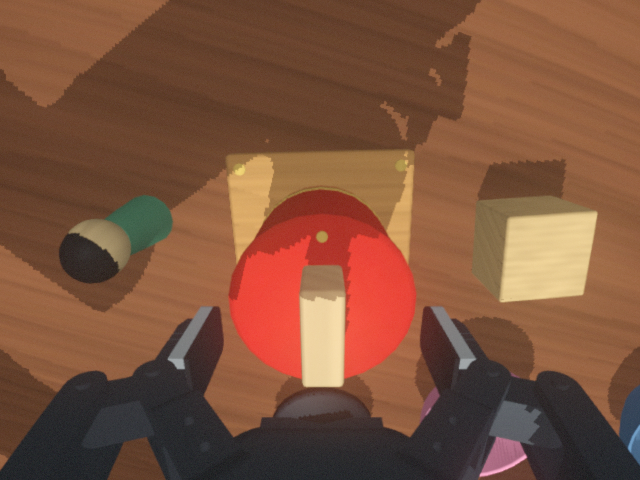

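Wrist view: the bar at (322,330) sits midway between the open fingers (tips near 215 and 430) and upright. Closing at 35 N.

Emit:
drive_tool --plan '[[[0, 0, -2], [0, 0, 0]], [[0, 0, 0], [0, 0, 0]], [[0, 0, 0], [0, 0, 0]], [[0, 0, 0], [0, 0, 0]], [[0, 0, 0], [0, 0, 0]]]' --gripper 0 --newtons 35

```text
t: 3.4
tool_pos: [0.4947, -0.0982, 0.1107]
tool_rot: [3.112, 0.428, 0.001]
ft_force: [-0.9, 0.4, -1.8]
finger_gap: 0.017
grasp_force: 34.6
```

Emit:
drive_tool --plan '[[[0, 0, 0], [0, 0, 0]], [[0, 0, 0], [0, 0, 0]], [[0, 0, 0], [0, 0, 0]], [[0, 0, 0], [0, 0, 0]], [[0, 0, 0], [0, 0, 0]]]'

```text
t: 3.9
tool_pos: [0.4947, -0.0982, 0.1105]
tool_rot: [3.112, 0.428, 0.001]
ft_force: [0.4, -0.4, 2.3]
finger_gap: 0.017
grasp_force: 35.2
```

```bash
cat > o.py <<'E'
from h import *
o=telemetry.get_obs();R=cv2.Rodrigues(o['tool_rot'])[0]
print(round(o['t'],2),o['tool_pos'].round(4),'yaw',np.degrees(np.arctan2(R[1,0],R[0,0])).round(2),'tilt',R[:2,2].round(4),'F',o['ft_force'].round(2),'M',o['moment'].round(3),o['finger_gap'].round(4),o['grasp_force'],'q6',o['joint_pos'][5].round(2))
E
python3 o.py
```

```text
Traceback (most recent call last):
  File "o.py", line 3, in <module>
    print(round(o['t'],2),o['tool_pos'].round(4),'yaw',np.degrees(np.arctan2(R[1,0],R[0,0])).round(2),'tilt',R[:2,2].round(4),'F',o['ft_force'].round(2),'M',o['moment'].round(3),o['finger_gap'].round(4),o['grasp_force'],'q6',o['joint_pos'][5].round(2))
                                                                                                                                                                                  ^^^^^^^^^^^^^^^^^^^^^
AttributeError: 'float' object has no attribute 'round'
```

Gripped (17 mm gap, 35 N). Trying gently counter-clockwise (+).

```bash
sed -i "s/o\['finger_gap'\].round(4)/round(o['finger_gap'],4)/" o.py; python3 o.py
```

```text
3.9 [ 0.4947 -0.0982  0.1105] yaw 15.65 tilt [ 0.0005 -0.0003] F [ 0.43 -0.37  2.33] M [-0.111 -0.011  0.029] 0.017 35.155688524246216 q6 0.88
```

Emit:
drive_tool --plan '[[[0, 0, 0], [0, 0, 1.5]], [[0, 0, 0], [0, 0, 1.5]], [[0, 0, 0], [0, 0, 1.5]], [[0, 0, 0], [0, 0, 0]]]'

```text
t: 4.3
tool_pos: [0.4946, -0.098, 0.1105]
tool_rot: [3.093, 0.552, 0.001]
ft_force: [0.1, 0.7, 4.3]
finger_gap: 0.0175
grasp_force: 35.5
```

```bash
python3 o.py
```

```text
4.3 [ 0.4946 -0.098   0.1105] yaw 20.22 tilt [ 0.0004 -0.0001] F [0.1  0.71 4.34] M [ 0.046 -0.026  0.102] 0.0175 35.48800706863403 q6 0.8
```

Emit:
drive_tool --plan '[[[0, 0, 0], [0, 0, 1]], [[0, 0, 0], [0, 0, 1]], [[0, 0, 0], [0, 0, 1]], [[0, 0, 0], [0, 0, 0]]]'

```text
t: 4.7
tool_pos: [0.4947, -0.0981, 0.1106]
tool_rot: [3.077, 0.632, 0.001]
ft_force: [1.1, 0.1, 5.0]
finger_gap: 0.0172
grasp_force: 35.6
```

```bash
python3 o.py
```

```text
4.7 [ 0.4947 -0.0981  0.1106] yaw 23.22 tilt [ 0.0005 -0.0001] F [1.08 0.1  5.01] M [0.075 0.004 0.014] 0.0172 35.56323051452637 q6 0.74
```

Emit:
drive_tool --plan '[[[0, 0, 0], [0, 0, 1]], [[0, 0, 0], [0, 0, 1]], [[0, 0, 0], [0, 0, 0]]]'

```text
t: 5.0
tool_pos: [0.4947, -0.0981, 0.1106]
tool_rot: [3.066, 0.686, 0.001]
ft_force: [-0.2, -0.5, 5.3]
finger_gap: 0.0171
grasp_force: 35.6
```

```bash
python3 o.py
```

```text
5.0 [ 0.4947 -0.0981  0.1106] yaw 25.22 tilt [ 0.0005 -0.0002] F [-0.24 -0.48  5.27] M [ 0.059  0.054 -0.014] 0.0171 35.560598373413086 q6 0.71
```

Emit:
drive_tool --plan '[[[0, 0, 0], [0, 0, 1]], [[0, 0, 0], [0, 0, 1]], [[0, 0, 0], [0, 0, 0]]]'

```text
t: 5.3
tool_pos: [0.4947, -0.098, 0.1105]
tool_rot: [3.053, 0.739, 0.001]
ft_force: [0.3, -0.4, 5.0]
finger_gap: 0.0172
grasp_force: 35.6
```

```bash
python3 o.py
```

```text
5.3 [ 0.4947 -0.098   0.1105] yaw 27.22 tilt [ 0.0005 -0.0001] F [ 0.32 -0.42  4.99] M [ 0.068 -0.001  0.029] 0.0172 35.55841505527496 q6 0.67
```

Emit:
drive_tool --plan '[[[0, 0, 0], [0, 0, 1]], [[0, 0, 0], [0, 0, 1]], [[0, 0, 0], [0, 0, 0]]]'

```text
t: 5.6
tool_pos: [0.4949, -0.0984, 0.1105]
tool_rot: [3.039, 0.791, 0.002]
ft_force: [2.1, -1.8, 3.1]
finger_gap: 0.0174
grasp_force: 35.3
```

```bash
python3 o.py
```

```text
5.6 [ 0.4949 -0.0984  0.1105] yaw 29.19 tilt [ 0.0012 -0.0008] F [ 2.08 -1.81  3.08] M [-0.204 -0.288 -0.074] 0.0174 35.34104883670807 q6 0.64
```

Emit:
drive_tool --plan '[[[0, 0, 0], [0, 0, 1]], [[0, 0, 0], [0, 0, 0]]]'

```text
t: 5.8
tool_pos: [0.4951, -0.0986, 0.1106]
tool_rot: [3.032, 0.817, 0.002]
ft_force: [3.6, -4.4, 2.6]
finger_gap: 0.0179
grasp_force: 35.2
```

```bash
python3 o.py
```

```text
5.8 [ 0.4951 -0.0986  0.1106] yaw 30.18 tilt [ 0.0017 -0.0012] F [ 3.65 -4.39  2.57] M [-0.6   -0.583 -0.141] 0.0179 35.16752779483795 q6 0.62
```

Emit:
drive_tool --plan '[[[0, 0, 0], [0, 0, 1]], [[0, 0, 0], [0, 0, 0]]]'

```text
t: 6.0
tool_pos: [0.4952, -0.0987, 0.1106]
tool_rot: [3.024, 0.843, 0.003]
ft_force: [3.9, -4.2, 2.2]
finger_gap: 0.0171
grasp_force: 35.1
```

```bash
python3 o.py
```

```text
6.0 [ 0.4952 -0.0987  0.1106] yaw 31.17 tilt [ 0.0022 -0.0017] F [ 3.86 -4.21  2.15] M [-0.658 -0.702 -0.157] 0.0171 35.08956491947174 q6 0.61
```

Emit:
drive_tool --plan '[[[0, 0, 0], [0, 0, 1]], [[0, 0, 0], [0, 0, 0]]]'

```text
t: 6.2
tool_pos: [0.4954, -0.099, 0.1107]
tool_rot: [3.016, 0.869, 0.003]
ft_force: [4.8, -5.7, 1.7]
finger_gap: 0.0174
grasp_force: 35.0
```

```bash
python3 o.py
```

```text
6.2 [ 0.4954 -0.099   0.1107] yaw 32.16 tilt [ 0.0029 -0.0022] F [ 4.78 -5.75  1.72] M [-0.936 -0.786 -0.163] 0.0174 35.01776397228241 q6 0.59
```

Emit:
drive_tool --plan '[[[0, 0, 0], [0, 0, 1]], [[0, 0, 0], [0, 0, 0]]]'

```text
t: 6.4
tool_pos: [0.4956, -0.0991, 0.1107]
tool_rot: [3.008, 0.895, 0.004]
ft_force: [5.4, -5.5, 0.4]
finger_gap: 0.0174
grasp_force: 35.0
```

```bash
python3 o.py
```

```text
6.4 [ 0.4956 -0.0991  0.1107] yaw 33.13 tilt [ 0.0033 -0.0023] F [ 5.41 -5.49  0.42] M [-0.896 -0.879 -0.379] 0.0174 34.98138070106506 q6 0.57
```

Mz has changed by about −0.4 N m at roughly +15°, so that is a hard stop and + is the wrong way. Reversing clockwise.

Emit:
drive_tool --plan '[[[0, 0, 0], [0, 0, -3]], [[0, 0, 0], [0, 0, -4]], [[0, 0, 0], [0, 0, -4]], [[0, 0, 0], [0, 0, -4]], [[0, 0, 0], [0, 0, -2]]]'

```text
t: 6.9
tool_pos: [0.4943, -0.0978, 0.1106]
tool_rot: [-3.11, -0.44, 0.001]
ft_force: [-0.0, -0.0, 5.7]
finger_gap: 0.0172
grasp_force: 35.8
```

```bash
python3 o.py
```

```text
6.9 [ 0.4943 -0.0978  0.1106] yaw 16.11 tilt [-0.0008  0.0003] F [-0.02 -0.04  5.67] M [-0.192 -0.093  0.128] 0.0172 35.815574526786804 q6 0.87
```

Emit:
drive_tool --plan '[[[0, 0, 0], [0, 0, -1.5]], [[0, 0, 0], [0, 0, -1.5]], [[0, 0, 0], [0, 0, -1.5]], [[0, 0, 0], [0, 0, -1.5]], [[0, 0, 0], [0, 0, 0]]]'

```text
t: 7.4
tool_pos: [0.4942, -0.0977, 0.1105]
tool_rot: [-3.129, -0.279, 0.001]
ft_force: [-0.4, 1.0, 6.5]
finger_gap: 0.0172
grasp_force: 35.8
```

```bash
python3 o.py
```

```text
7.4 [ 0.4942 -0.0977  0.1105] yaw 10.18 tilt [-0.0008  0.0004] F [-0.41  1.03  6.47] M [-0.148 -0.066 -0.056] 0.0172 35.78554093837738 q6 0.97
```

Emit:
drive_tool --plan '[[[0, 0, 0], [0, 0, -2]], [[0, 0, 0], [0, 0, -2]], [[0, 0, 0], [0, 0, -2]], [[0, 0, 0], [0, 0, -2]], [[0, 0, 0], [0, 0, 0]]]'

```text
t: 7.9
tool_pos: [0.4942, -0.0977, 0.1105]
tool_rot: [-3.14, -0.059, 0.001]
ft_force: [0.3, -0.8, 6.7]
finger_gap: 0.0173
grasp_force: 35.8
```

```bash
python3 o.py
```

```text
7.9 [ 0.4942 -0.0977  0.1105] yaw 2.17 tilt [-0.0009  0.0005] F [ 0.31 -0.81  6.7 ] M [-0.147  0.013 -0.105] 0.0173 35.79293489456177 q6 1.11
```

Emit:
drive_tool --plan '[[[0, 0, 0], [0, 0, -2]], [[0, 0, 0], [0, 0, -2]], [[0, 0, 0], [0, 0, -2]], [[0, 0, 0], [0, 0, -2]], [[0, 0, 0], [0, 0, 0]]]'

```text
t: 8.4
tool_pos: [0.4942, -0.0977, 0.1105]
tool_rot: [-3.137, 0.16, 0.001]
ft_force: [0.7, -0.3, 5.9]
finger_gap: 0.0174
grasp_force: 35.8
```

```bash
python3 o.py
```

```text
8.4 [ 0.4942 -0.0977  0.1105] yaw -5.84 tilt [-0.0008  0.0005] F [ 0.69 -0.28  5.9 ] M [-0.202 -0.014 -0.139] 0.0174 35.79633951187134 q6 1.25
```

Past 20° and turning freely. Continuing.

Emit:
drive_tool --plan '[[[0, 0, 0], [0, 0, -3]], [[0, 0, 0], [0, 0, -3]], [[0, 0, 0], [0, 0, -3]], [[0, 0, 0], [0, 0, -3]], [[0, 0, 0], [0, 0, 0]]]'

```text
t: 8.9
tool_pos: [0.4942, -0.0977, 0.1106]
tool_rot: [-3.103, 0.488, 0.001]
ft_force: [0.2, 0.3, 6.3]
finger_gap: 0.0178
grasp_force: 35.8
```

```bash
python3 o.py
```

```text
8.9 [ 0.4942 -0.0977  0.1106] yaw -17.86 tilt [-0.0008  0.0005] F [0.23 0.34 6.34] M [-0.195 -0.033 -0.162] 0.0178 35.80626368522644 q6 1.46
```

Emit:
drive_tool --plan '[[[0, 0, 0], [0, 0, -3]], [[0, 0, 0], [0, 0, -3]], [[0, 0, 0], [0, 0, -3]], [[0, 0, 0], [0, 0, -3]], [[0, 0, 0], [0, 0, 0]]]'

```text
t: 9.4
tool_pos: [0.4942, -0.0979, 0.1106]
tool_rot: [3.035, -0.809, -0.001]
ft_force: [-0.3, -2.1, 6.9]
finger_gap: 0.0175
grasp_force: 35.8
```

```bash
python3 o.py
```

```text
9.4 [ 0.4942 -0.0979  0.1106] yaw -29.86 tilt [-0.0009  0.0001] F [-0.34 -2.14  6.88] M [-0.288  0.014 -0.138] 0.0175 35.78009784221649 q6 1.67
```

Emit:
drive_tool --plan '[[[0, 0, 0], [0, 0, -2]], [[0, 0, 0], [0, 0, -2]], [[0, 0, 0], [0, 0, -2]], [[0, 0, 0], [0, 0, -2]], [[0, 0, 0], [0, 0, 0]]]'

```text
t: 9.9
tool_pos: [0.4942, -0.0981, 0.1105]
tool_rot: [2.971, -1.018, -0.001]
ft_force: [-0.8, -3.0, 6.2]
finger_gap: 0.0173
grasp_force: 35.8
```

```bash
python3 o.py
```

```text
9.9 [ 0.4942 -0.0981  0.1105] yaw -37.83 tilt [-0.0009 -0.0002] F [-0.85 -3.01  6.22] M [-0.324  0.07  -0.096] 0.0173 35.7514214515686 q6 1.81
```

Emit:
drive_tool --plan '[[[0, 0, 0], [0, 0, -1.5]], [[0, 0, 0], [0, 0, -1.5]], [[0, 0, 0], [0, 0, -1.5]], [[0, 0, 0], [0, 0, -1.5]], [[0, 0, 0], [0, 0, 0]]]'

```text
t: 10.4
tool_pos: [0.4942, -0.0981, 0.1105]
tool_rot: [2.914, -1.172, -0.001]
ft_force: [-0.6, -2.0, 5.7]
finger_gap: 0.0175
grasp_force: 35.8
```

```bash
python3 o.py; python3 -c "
from h import *
snap('top','t2.png');snap('wrist','w3.png')
im=cv2.imread('pics/t2.png')[180:290,310:430];a=cv2.resize(im,None,fx=3.6,fy=3.6,interpolation=2)
b=cv2.resize(cv2.imread('pics/w3.png'),(396*4//3//2*2,396))[:,100:460]
cv2.imwrite('pics/m.png',np.hstack([a,b[:a.shape[0]]]))"
```

```text
10.4 [ 0.4942 -0.0981  0.1105] yaw -43.82 tilt [-0.001  -0.0004] F [-0.58 -2.01  5.74] M [-0.246  0.006 -0.036] 0.0175 35.755550265312195 q6 1.91
```

View pics/m.png

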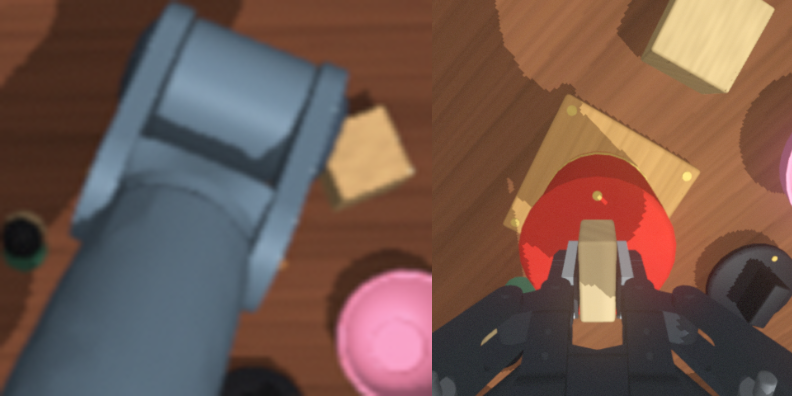

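The wrist half (right) shows the bar held at (598,270) with the brass dot at (597,196) still in line with it, and the plinth turned about 60° in the view. So the lid turns with the gripper. Now on to the stop.

Emit:
drive_tool --plan '[[[0, 0, 0], [0, 0, -1]], [[0, 0, 0], [0, 0, -1]], [[0, 0, 0], [0, 0, -1]], [[0, 0, 0], [0, 0, 0]]]'

```text
t: 10.9
tool_pos: [0.4939, -0.0983, 0.1105]
tool_rot: [2.882, -1.246, -0.002]
ft_force: [-2.1, -2.8, 7.2]
finger_gap: 0.0176
grasp_force: 36.0
```

```bash
python3 o.py
```

```text
10.9 [ 0.4939 -0.0983  0.1105] yaw -46.77 tilt [-0.002  -0.0008] F [-2.07 -2.81  7.17] M [-0.478  0.187  0.079] 0.0176 35.95434129238129 q6 1.97
```

Emit:
drive_tool --plan '[[[0, 0, 0], [0, 0, -1]], [[0, 0, 0], [0, 0, 0]]]'

```text
t: 11.1
tool_pos: [0.4936, -0.0984, 0.1106]
tool_rot: [2.871, -1.271, -0.003]
ft_force: [-2.7, -4.0, 7.9]
finger_gap: 0.0171
grasp_force: 36.1
```

```bash
python3 o.py
```

```text
11.1 [ 0.4936 -0.0984  0.1106] yaw -47.75 tilt [-0.0026 -0.0011] F [-2.72 -3.98  7.88] M [-0.543  0.473  0.204] 0.0171 36.14118039608002 q6 1.98
```

Emit:
drive_tool --plan '[[[0, 0, 0], [0, 0, -1]], [[0, 0, 0], [0, 0, 0]]]'

```text
t: 11.3
tool_pos: [0.4934, -0.0985, 0.1106]
tool_rot: [2.859, -1.295, -0.004]
ft_force: [-4.1, -4.5, 8.6]
finger_gap: 0.0174
grasp_force: 36.4
```

```bash
python3 o.py
```

```text
11.3 [ 0.4934 -0.0985  0.1106] yaw -48.73 tilt [-0.0035 -0.0014] F [-4.12 -4.52  8.6 ] M [-0.588  0.613  0.281] 0.0174 36.376678347587585 q6 2.0
```

Mz has changed by more than 0.3 N m at about −66°, the end stop. Backing off 3° and lifting gently.

Emit:
drive_tool --plan '[[[0, 0, 0], [0, 0, 1.5]], [[0, 0, 0], [0, 0, 1.5]], [[0, 0, 0], [0, 0, 1]], [[0, 0, 0], [0, 0, 0]], [[0, 0, 0], [0, 0, 0]]]' --newtons 50

```text
t: 11.8
tool_pos: [0.4942, -0.0982, 0.1106]
tool_rot: [2.904, -1.197, -0.001]
ft_force: [-0.7, -2.1, 5.9]
finger_gap: 0.0173
grasp_force: 50.1
```

```bash
python3 o.py
```

```text
11.8 [ 0.4942 -0.0982  0.1106] yaw -44.8 tilt [-0.0009 -0.0004] F [-0.72 -2.15  5.91] M [-0.32   0.038 -0.043] 0.0173 50.13112664222717 q6 1.93
```

Emit:
drive_tool --plan '[[[0, 0, 1], [0, 0, 0]], [[0, 0, 1], [0, 0, 0]], [[0, 0, 1], [0, 0, 0]], [[0, 0, 1], [0, 0, 0]], [[0, 0, 0], [0, 0, 0]]]'

```text
t: 12.3
tool_pos: [0.4934, -0.0981, 0.1132]
tool_rot: [2.903, -1.197, -0.003]
ft_force: [1.7, -4.5, -2.6]
finger_gap: 0.0174
grasp_force: 48.9
```

```bash
python3 o.py
```

```text
12.3 [ 0.4934 -0.0981  0.1132] yaw -44.81 tilt [-0.0026 -0.0005] F [ 1.75 -4.48 -2.59] M [-0.94  -0.307  0.066] 0.0174 48.917993903160095 q6 1.93
```

Emit:
drive_tool --plan '[[[0, 0, 1], [0, 0, 0]], [[0, 0, 0], [0, 0, 0]], [[0, 0, 0], [0, 0, 0]]]'

```text
t: 12.6
tool_pos: [0.4933, -0.0982, 0.1141]
tool_rot: [2.903, -1.197, -0.004]
ft_force: [0.0, -5.2, -2.6]
finger_gap: 0.0171
grasp_force: 48.9
```

```bash
python3 o.py
```

```text
12.6 [ 0.4933 -0.0982  0.1141] yaw -44.81 tilt [-0.0029 -0.0004] F [ 0.03 -5.16 -2.62] M [-0.983 -0.222  0.026] 0.0171 48.918437361717224 q6 1.93
```

Rising freely, past 2 mm, with a small sideways load. Easing 0.8 mm toward −y while lifting.

Emit:
drive_tool --plan '[[[0, -0.4, 1], [0, 0, 0]], [[0, -0.4, 1], [0, 0, 0]], [[0, 0, 1.5], [0, 0, 0]], [[0, 0, 1.5], [0, 0, 0]], [[0, 0, 0], [0, 0, 0]]]'

```text
t: 13.1
tool_pos: [0.4943, -0.0983, 0.1204]
tool_rot: [-2.903, 1.198, 0.001]
ft_force: [0.1, -0.5, -2.7]
finger_gap: 0.0174
grasp_force: 49.2
```

```bash
python3 o.py
```

```text
13.1 [ 0.4943 -0.0983  0.1204] yaw -44.84 tilt [-0.0004  0.0011] F [ 0.11 -0.5  -2.67] M [-0.005 -0.062  0.034] 0.0174 49.17551279067993 q6 1.93
```

Emit:
drive_tool --plan '[[[0, 0, 5], [0, 0, 0]], [[0, 0, 10], [0, 0, 0]], [[0, 0, 15], [0, 0, 0]], [[0, 0, 15], [0, 0, 0]], [[0, 0, 15], [0, 0, 0]]]'

```text
t: 13.6
tool_pos: [0.4946, -0.0987, 0.1818]
tool_rot: [-2.904, 1.198, -0.001]
ft_force: [0.2, -0.0, -2.5]
finger_gap: 0.0168
grasp_force: 49.2
```

Emit:
drive_tool --plan '[[[0, 0, 15], [0, 0, 0]], [[0, 0, 10], [0, 0, 0]], [[0, 0, 5], [0, 0, 0]], [[0, 0, 0], [0, 0, 0]], [[0, 0, 0], [0, 0, 0]]]'

```text
t: 14.1
tool_pos: [0.4941, -0.0986, 0.2097]
tool_rot: [-2.904, 1.198, 0.002]
ft_force: [-1.2, -0.2, -1.3]
finger_gap: 0.0171
grasp_force: 49.2
```

Emit:
drive_tool --plan '[[[0, 0, 0], [0, 0, 0]], [[0, 0, 0], [0, 0, 0]], [[0, 0, 0], [0, 0, 0]]]'

```text
t: 14.4
tool_pos: [0.4942, -0.0987, 0.2098]
tool_rot: [-2.904, 1.198, 0.001]
ft_force: [0.2, -1.1, -1.5]
finger_gap: 0.0175
grasp_force: 49.2
```

```bash
python3 o.py; python3 -c "
from h import *
snap('scene','s2.png')
cv2.imwrite('pics/m2.png',cv2.resize(cv2.imread('pics/s2.png')[120:390,150:470],None,fx=2.2,fy=2.2,interpolation=2))"
```

```text
14.4 [ 0.4942 -0.0987  0.2098] yaw -44.85 tilt [-0.0008  0.0004] F [ 0.22 -1.06 -1.51] M [-0.034  0.039 -0.002] 0.0175 49.21314060688019 q6 1.93
```

View pics/m2.png

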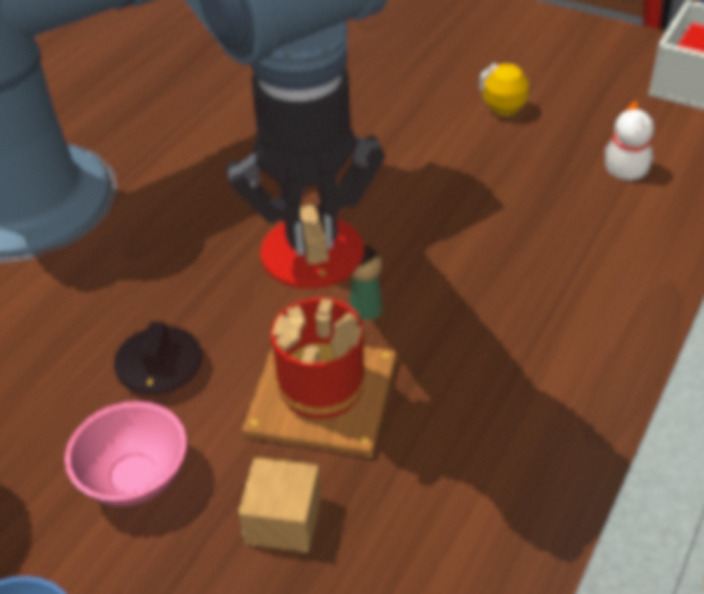

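The lid is held level at (312,250), clear above the open canister at (318,335). The doll (366,285) and gift box (280,505) are still standing where they were.

```bash
python3 -c "
from workcell import job
print(job.finish_job())"
```

```text
the job is handed in; nothing more can be done
None
```

The lid unscrewed clockwise (the other way hit a hard stop at about 15°), came straight off, and is held level about 10 cm above the open canister; nothing else appears to have moved, and the job is handed in.

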